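# Set the pine blank against the length stop

### The job

Pick up the pale pine blank, lay it lengthwise on the bed between the two low rails of the length-stop trough, clearly short of the red stop, then slide it along the bed until you feel it touch the stop. Leave it lying there against the stop; do not shove the stop along, and leave the dark walnut blank where it is.

Things in the scene. Friction and masses are not known exactly. Their poses are not given: they have to be found in the camera images.
- pine_blank: The pale, light tan pine blank: a square-section timber 180 mm long, 45 mm wide and 45 mm high, 0.13 to 0.27 kg, lying on the table. Origin: centre of its underside; x along its length, y across, z up. Both ends are alike.
- walnut_blank: The dark brown walnut blank, same size and axes as the pine one, lying on the table; not wanted.
- trough: Length-stop trough, fixed on the table: flat aluminium bed 460 mm long (its x), 91 mm wide (its y), surface 10 mm above the table; a dark steel rail along each long edge, top 22 mm above the table, 65 mm clear between the rails (10 mm to spare each side of a blank). Ends open. Origin: centre of its underside, at table height; the red stop stands on its +x half.
- stop: Red stop block on the trough, 60 mm wide, top 57 mm (black knob 77 mm) above the table. Origin: middle of its flat contact face, at table height; the face looks to -x, the longer free part of the trough; axes parallel to the trough's. The face is 100 to 160 mm from the trough's middle. Held by a friction clamp: slips along if pushed with over about 20 N, does not spring back.

How it is judged:
By the outcome, as a careful person would: the job done as asked, in the order asked, and still so for the second after the job is handed in, with the robot touching nothing.
It also fails if it takes over 38 s, if anything falls off the work surface, if the arm or the gripper's body presses on something with over 40 N, if the wrist force passes 120 N, or if a joint passes its speed limit or range.

### The arm

A 6-joint arm with a two-finger parallel gripper is mounted at the origin on the work surface. World frame = base frame: x ahead of the robot, y to its left, z up, the work surface at z = 0. Lengths are in mm, angles in rad, forces in N, time in s.
With the tool pointing down it reaches from about 400 to 925 mm from the base axis. Payload 12.5 kg.
Tool frame: the origin (TCP) lies on the mounting face of the last link; the fingertips stand 190 mm ahead of it and the grasp point (between the pads) lies 171 mm ahead of it (env.grasp_offset is the distance from the TCP to the grasp point, in mm); z points along the fingers, y is the direction in which the jaws open and shut (so a half turn about z gives the same grasp; the last joint's range is limited). The gripper opens to 95 mm and grips with 3 to 60 N. Pads are 20 mm wide; open, the fingers measure 119 mm over their backs; the gripper's body (75 mm by 180 mm) begins 59 mm behind the grasp point.
Start: joints at [1.082, 0.491, 1.559, -0, 1.092, -0.106], TCP at [233.426, 579.773, 404.761] pointing down, gripper open.
Joint ranges: [-3.1, 3.1], [-0.84, 2.19], [0.05, 2.79], [-1.13, 4.28], [0.06, 2.93], [-2.69, 2.69]. Speed limits (rad/s): [2.22, 2.22, 2.79, 3.14, 3.14, 3.14].

### API

Orientations are given as [roll, pitch, yaw] about the fixed x, y, z axes, in that order (R = Rz(yaw) Ry(pitch) Rx(roll)).
In Python, from cell import env, viewer gives the robot as it stands.
- The arm moves only by the tool play_rows, never from a script. Its argument "increments" is a list of rows, each an object of numbers: "dx", "dy", "dz": the shift along the tool's x, y, z in mm; "rx", "ry", "rz": the turn, a rotation vector about the tool's x, y, z in units of 6 degrees (1.0 is 6 degrees). A call has 1 to 8 rows; each row is the pose to reach, as a shift and turn from the pose measured when the call began, along the tool's axes at that moment; what a row does not reach only later rows make up. A row lasts 1/12 s, in which the tool goes at most 41.7 mm and 7.16 degrees, less where a joint would pass 70% of its speed; a pose out of reach is approached as far as the arm can. A call with a gripper value outside its range is refused whole. "fingers" is the opening, from 0 (shut) to 1 (fully open), set as the call begins (left out, the last holds). The fingers move at their own pace and stop on an object; the grip force is fixed at half the most. Time passes only in rows, so rows that repeat a pose let the fingers close. It gives the time, the measured TCP pose, the force and the opening at its end, in the units of the state.
- env.state(): the state, without advancing time (a new reading comes with each control period).
- viewer.read_camera(name): name is "scene" or "top" or "wrist"; returns a dict with "image" (420x560x3 uint8, red, green, blue), "fx", "fy", "cx", "cy" (pixels), "k1" (the pictures are not rectified: a ray, as slopes to the right and down, at radius r is drawn at 1 + k1 r^2 times it, then the intrinsics apply), "rvec" (rotation vector, rad) and "tvec" (3), from world to camera coordinates, as OpenCV has them. Camera axes: x right, y down, z forward; pixel columns grow to the right and rows downward; lengths in mm; the calibration is good to about 2 mm. A picture is of the moment at which its call begins. There is no depth.
- env.job_done(): hands the job in, once; it reports no verdict.
The state is a dict: "t": time; "joints": joint angles; "qvel": joint speeds; "tau": joint torques, N m; "eef_pos": TCP position; "tcp_rot": TCP orientation; "ft_force": force on the tool from outside, world axes, zero at the start; "moment": the same for the moment, N m; "opening": opening from 0.0 (shut) to 1.0 (fully open).
Only numpy, scipy, OpenCV 4.12 (cv2) and the standard library are available. Lean on these libraries where they do the work, as an engineer would, in place of code of your own. Each camera call takes 0.05 s, during which the arm holds its last target.

## Working session

There is one attempt and no reset: what is moved stays moved. The work goes in short steps, Python scripts to look and compute and a tool call to move; the robot and the scene stay as the last step left them, time stands still between calls to the robot, and variables do not carry over. Pictures are saved under pics/ and viewed, and the job is handed in when it is done.

Besides the shell and the picture viewer there is one more tool, called after ">>>" as name([rows], argument=value, ...), one row to a line, values as JSON. play_rows: Moves the arm, as the interface text tells. Its arguments: {"type":"object","properties":{"increments":{"type":"array","items":{"type":"object","properties":{"dx":{"type":"number"},"dy":{"type":"number"},"dz":{"type":"number"},"rx":{"type":"number"},"ry":{"type":"number"},"rz":{"type":"number"}}}},"fingers":{"type":"number"}},"required":["increments"]}

```bash
ls; mkdir -p pics; python3 - <<'E'
from cell import env, viewer
import cv2
s=env.state();print({k:(v if not hasattr(v,'round') else v) for k,v in s.items()})
for n in("top","scene"):
    c=viewer.read_camera(n);cv2.imwrite(f"pics/{n}0.png",c["image"][:,:,::-1]);print(n,{k:v for k,v in c.items() if k!="image"})
E
```

```text
pics
{'t': 0.0, 'joints': array([ 1.08236274e+00,  4.91513732e-01,  1.55946692e+00, -1.18370369e-06,
        1.09166900e+00, -1.05600361e-01]), 'qvel': array([ 0.00218381,  0.00064182, -0.00171851, -0.00066334, -0.00038025,
       -0.0001953 ]), 'tau': array([ 3.25060813e-03, -6.12634635e+01, -2.58185470e+01,  6.94173365e-02,
        4.81166714e-02, -1.16155375e-04]), 'eef_pos': array([233.42662797, 579.72436895, 404.18409105]), 'tcp_rot': array([-3.14054143e+00, -1.10368028e-04,  2.75875992e+00]), 'ft_force': array([0.52403905, 0.67059619, 1.19092457]), 'moment': array([-0.06202391,  0.0002763 , -0.0502905 ]), 'opening': 0.9968856795363743}
top {'fx': 500.6102279566309, 'fy': 500.6102279566309, 'cx': 276.4259524114173, 'cy': 207.3879098850247, 'k1': -0.11159146887546853, 'rvec': array([ 2.13357453, -2.18505241,  0.11941477]), 'tvec': array([ -1.96196144, 517.98197116, 780.67115639])}
scene {'fx': 466.6020032925723, 'fy': 466.6020032925723, 'cx': 277.1678408159768, 'cy': 210.16274446561707, 'k1': -0.056699203374155994, 'rvec': array([ 2.21082374,  1.32974802, -0.42582999]), 'tvec': array([-246.37361834, -376.20748395, 1170.66577756])}
```

View pics/top0.png

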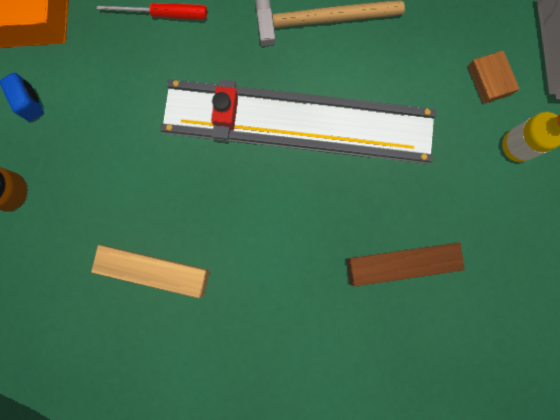

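View pics/scene0.png

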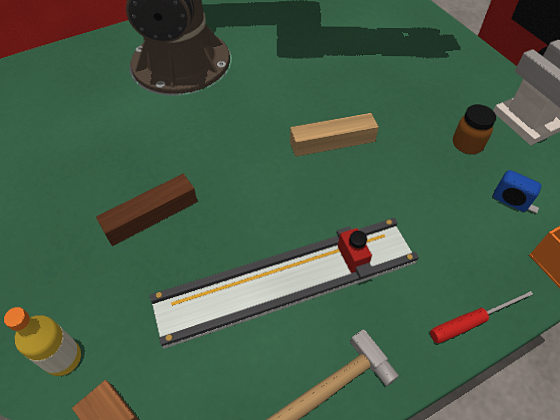

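The top view shows the pine at (93–207, 247–297), the walnut at (349–464, 243–285), and the trough from (165,82) to (435,160) with the red stop at about (224,105). The free part of the trough lies to the right. In the scene view the pine is near (335,133) and the stop near (355,250).

```bash
cat > h.py <<'E'
import numpy as np, cv2
from cell import env, viewer
def dist(c): return np.array([c["k1"],0,0,0,0.]), np.array([[c["fx"],0,c["cx"]],[0,c["fy"],c["cy"]],[0,0,1.]])
def cast(c,px,z):
    d,K=dist(c); u=cv2.undistortPoints(np.array(px,float).reshape(-1,1,2),K,d).reshape(-1,2)
    R=cv2.Rodrigues(c["rvec"])[0]; C=-R.T@c["tvec"]
    r=np.c_[u,np.ones(len(u))]@R
    return C+r*((z-C[2])/r[:,2])[:,None]
def proj(c,P):
    d,K=dist(c); return cv2.projectPoints(np.array(P,float).reshape(-1,1,3),c["rvec"],c["tvec"],K,d)[0].reshape(-1,2)
def blob(m):
    cs,_=cv2.findContours(m.astype(np.uint8),cv2.RETR_EXTERNAL,cv2.CHAIN_APPROX_NONE)
    return max(cs,key=cv2.contourArea)
E
python3 - <<'E'
from h import *
c=viewer.read_camera("top"); im=c["image"]; hsv=cv2.cvtColor(im,cv2.COLOR_RGB2HSV).astype(int)
R=cv2.Rodrigues(c["rvec"])[0]; print("cam",-R.T@c["tvec"])
H,S,V=hsv[...,0],hsv[...,1],hsv[...,2]
def rep(n,m,z,box):
    mm=np.zeros_like(m);x0,y0,x1,y1=box;mm[y0:y1,x0:x1]=m[y0:y1,x0:x1]
    b=blob(mm); P=cast(c,b.reshape(-1,2),z)[:,:2]
    r=cv2.minAreaRect(P.astype(np.float32)); print(n,b.reshape(-1,2).min(0),b.reshape(-1,2).max(0),r,"\n",cv2.boxPoints(r).round(1).tolist())
for (x,y) in [(150,270),(120,262),(200,290),(95,265),(203,280),(150,284),(320,120),(224,90),(224,120)]: print((x,y),hsv[y,x])
wood=(H<25)&(S>60)&(V>60)
rep("pine all",wood,45,(60,220,240,320))
rep("pine bright",wood&(V>190),45,(60,220,240,320))
rep("walnut",wood,45,(320,220,500,310))
rep("bed",(S<40)&(V>150),10,(150,70,450,170))
rep("stop",((H<6)|(H>174))&(S>150)&(V>80),57,(190,75,260,145))
rep("trough",~((H>60)&(H<95)&(S>80)),22,(150,70,450,170))
x=cv2.resize(im[70:310,80:480][:,:,::-1],None,fx=2,fy=2,interpolation=cv2.INTER_CUBIC);cv2.imwrite("pics/crop.png",x)
E
```

```text
cam [424.26660732 -17.32128364 835.13738104]
(150, 270) [ 17 134 219]
(120, 262) [ 17 136 215]
(200, 290) [ 17 133 188]
(95, 265) [ 17 133 186]
(203, 280) [ 17 133 176]
(150, 284) [ 17 134 211]
(320, 120) [ 60   4 237]
(224, 90) [  2 215 193]
(224, 120) [  2 213 201]
pine all [ 92 245] [208 297] ((419.588623046875, 189.2988739013672), (184.84957885742188, 45.69362258911133), 76.15541076660156) 
 [[375.29998779296875, 105.0], [419.70001220703125, 94.0999984741211], [463.8999938964844, 273.6000061035156], [419.5, 284.5]]
pine bright [ 92 246] [204 296] ((419.515625, 191.93154907226562), (178.0876922607422, 42.97891616821289), 76.22321319580078) 
 [[377.3999938964844, 110.5999984741211], [419.20001220703125, 100.30000305175781], [461.6000061035156, 273.29998779296875], [419.79998779296875, 283.5]]
walnut [349 243] [463 285] ((421.3294372558594, -217.99476623535156), (44.647151947021484, 181.68814086914062), 6.264368534088135) 
 [[389.20001220703125, -130.10000610351562], [409.1000061035156, -310.70001220703125], [453.3999938964844, -305.8999938964844], [433.6000061035156, -125.30000305175781]]
bed [234  96] [433 153] ((660.3692016601562, -115.681396484375), (337.52899169921875, 63.40741729736328), 81.88477325439453) 
 [[605.2000122070312, -278.29998779296875], [667.9000244140625, -287.20001220703125], [715.5999755859375, 46.900001525878906], [652.7999877929688, 55.900001525878906]]
stop [212  87] [236 128] ((679.5946044921875, 65.90902709960938), (36.420982360839844, 67.7875747680664), 83.21202087402344) 
 [[643.7999877929688, 51.79999923706055], [711.0999755859375, 43.79999923706055], [715.4000244140625, 80.0], [648.0999755859375, 88.0]]
trough [160  79] [435 163] ((669.0745849609375, -54.66571044921875), (459.6092529296875, 106.82855987548828), 82.03958129882812) 
 [[584.2999877929688, -274.8999938964844], [690.0999755859375, -289.70001220703125], [753.7999877929688, 165.5], [648.0, 180.3000030517578]]
```

View pics/crop.png

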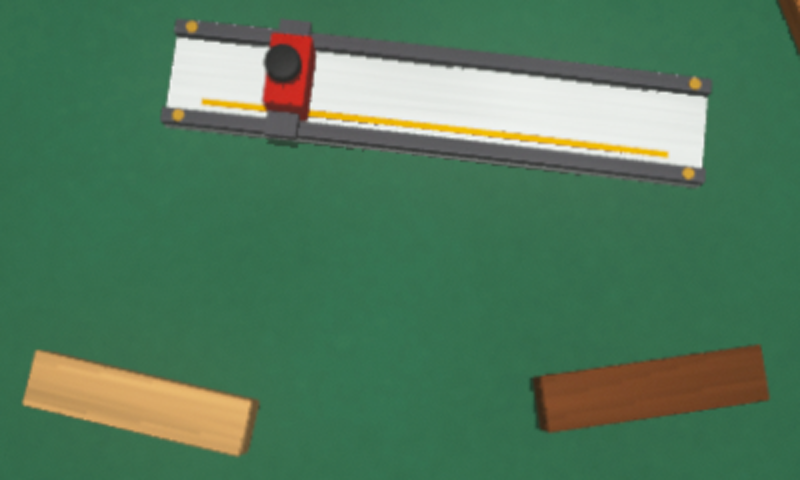

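```bash
python3 - <<'E'
from h import *
ct=viewer.read_camera("top"); cs=viewer.read_camera("scene")
def hs(c): h=cv2.cvtColor(c["image"],cv2.COLOR_RGB2HSV).astype(int); return h[...,0],h[...,1],h[...,2]
def screws(c,seeds):
    H,S,V=hs(c); o=[]
    for x,y in seeds:
        m=((H>12)&(H<32)&(S>70))[y-7:y+8,x-7:x+8]
        yy,xx=np.nonzero(m); o.append((xx.mean()+x-7,yy.mean()+y-7))
    return np.array(o)
a=screws(ct,[(176,84),(169,128),(428,112),(424,156)])
b=screws(cs,[(389,222),(410,257),(159,295),(169,338)])
print(a.round(1).tolist(),b.round(1).tolist())
A=cast(ct,a,23);print(A.round(1).tolist(),A.mean(0))
# order match: top (far-left,near-left,far-right,near-right); scene (robot side stop-end,...)
B=cast(cs,b,23);print(B.round(1).tolist(),B.mean(0))
d=(A[:2].mean(0)-A[2:].mean(0));print("ang",np.degrees(np.arctan2(d[1],d[0])))
# pine in scene view: all outline & bright top
H,S,V=hs(cs); m=(H<25)&(S>60)&(V>60); mm=np.zeros_like(m);mm[100:170,270:400]=m[100:170,270:400]
t=mm&(V>np.percentile(V[mm],55))
r=cv2.minAreaRect(cast(cs,blob(t).reshape(-1,2),45)[:,:2].astype(np.float32));print("pine scene top",r)
cv2.imwrite("pics/s1.png",cv2.resize(cs["image"][90:350,140:420][:,:,::-1],None,fx=2.2,fy=2.2,interpolation=cv2.INTER_CUBIC))
# top view: red stop brightness split
H,S,V=hs(ct)
for y in (95,105,115): print(y,[(x,int(H[y,x]),int(S[y,x]),int(V[y,x])) for x in range(226,242)])
# predicted bottom outline check of pine
E
```

```text
[[175.4, 82.9], [168.6, 127.2], [427.1, 111.3], [423.8, 156.4]] [[388.8, 221.7], [409.6, 256.3], [158.3, 294.6], [168.5, 337.1]]
[[736.4, 152.9, 23.0], [658.7, 163.7, 23.0], [676.1, -273.1, 23.0], [598.2, -262.0, 23.0]] [667.34028082 -54.63626949  23.        ]
[[657.7, 163.6, 23.0], [735.1, 152.8, 23.0], [597.6, -262.5, 23.0], [674.8, -273.3, 23.0]] [666.29773145 -54.85501754  23.        ]
ang 81.92819548205519
pine scene top ((418.5880126953125, 191.26828002929688), (178.4006805419922, 43.388267517089844), 76.4180679321289)
95 [(226, 20, 14, 54), (227, 5, 87, 70), (228, 1, 174, 126), (229, 2, 203, 181), (230, 2, 212, 196), (231, 2, 213, 199), (232, 2, 211, 199), (233, 1, 210, 198), (234, 2, 209, 179), (235, 2, 189, 123), (236, 3, 163, 102), (237, 2, 97, 105), (238, 17, 14, 125), (239, 45, 5, 105), (240, 60, 3, 90), (241, 45, 6, 83)]
105 [(226, 15, 8, 64), (227, 0, 0, 54), (228, 20, 17, 46), (229, 5, 83, 55), (230, 2, 169, 107), (231, 2, 207, 185), (232, 2, 211, 199), (233, 2, 200, 168), (234, 2, 177, 117), (235, 2, 166, 100), (236, 2, 112, 109), (237, 8, 27, 171), (238, 38, 5, 225), (239, 45, 4, 233), (240, 53, 4, 234), (241, 45, 4, 233)]
115 [(226, 2, 212, 203), (227, 2, 212, 203), (228, 2, 214, 204), (229, 2, 214, 205), (230, 2, 213, 206), (231, 2, 211, 195), (232, 2, 192, 138), (233, 2, 166, 103), (234, 2, 156, 103), (235, 3, 73, 137), (236, 38, 5, 222), (237, 53, 4, 234), (238, 53, 4, 235), (239, 60, 3, 235), (240, 60, 4, 235), (241, 60, 3, 235)]
```

View pics/s1.png

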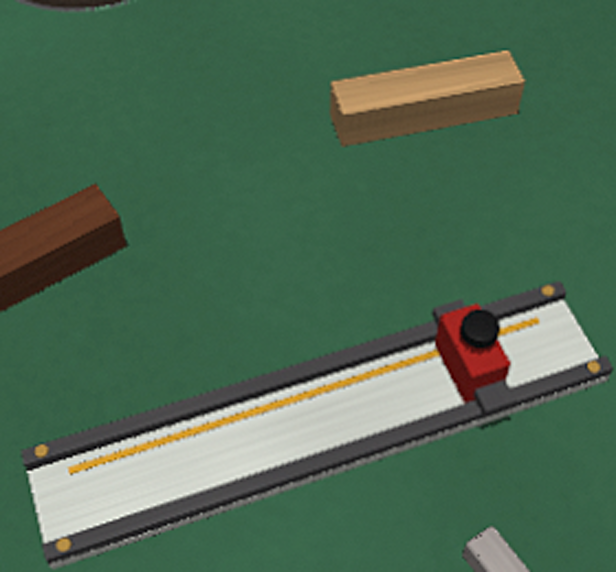

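The two views agree on every measurement:

| Item | Centre | Axis angle | Agreement between views |
|---|---|---|---|
| Pine | (419, 191) | 76.3° | about 1 mm |
| Trough | (667, −55) | 81.9° | about 1 mm |

Next I'll work out the stop face position and the increments for the first move.

```bash
cat >> h.py <<'E'
from scipy.spatial.transform import Rotation as Ro
TC=np.array([666.8,-54.7]); TA=np.radians(81.93); TU=np.array([np.cos(TA),np.sin(TA)]); TV=np.array([-TU[1],TU[0]])
def plan(x,y,z,yawdeg):
    "tool-axis shift (mm) and turn (6deg units) to TCP target, tool pointing down"
    s=env.state(); R=Ro.from_euler("xyz",s["tcp_rot"]); T=Ro.from_euler("xyz",[np.pi,0,np.radians(yawdeg)])
    d=R.inv().apply(np.array([x,y,z])-s["eef_pos"]); r=np.degrees((R.inv()*T).as_rotvec())/6
    print("pose",s["eef_pos"].round(1),np.degrees(s["tcp_rot"]).round(2),"shift",d.round(2),"turn",r.round(3),"t",round(s["t"],2),"F",s["ft_force"].round(2),"op",round(s["opening"],3))
E
python3 - <<'E'
from h import *
c=viewer.read_camera("top")
for p,z in (((234,95),57),((233.3,105),57),((232,115),57),((236.4,105),10),((237,95),22),((234.9,115),10)):
    P=cast(c,[p],z)[0]; q=P[:2]-TC; print(p,z,"s",(q@TU).round(1),"v",(q@TV).round(1))
plan(419.2,191.4,300,76.3)
E
```

```text
(234, 95) 57 s 108.2 v -17.6
(233.3, 105) 57 s 107.1 v -0.7
(232, 115) 57 s 107.0 v 16.1
(236.4, 105) 10 s 108.1 v -16.2
(237, 95) 22 s 107.9 v -29.9
(234.9, 115) 10 s 108.3 v 1.7
pose [233.4 579.8 404.6] [-179.98   -0.    158.07] shift [-317.4  -290.84  104.64] turn [-2.0000e-03  2.0000e-03  1.3628e+01] t 0.3 F [-0.37 -0.   -0.65] op 0.997
```

>>> play_rows([
  {"dx": -24, "dy": -22, "dz": 8, "rz": 1.05},
  {"dx": -48, "dy": -44, "dz": 16, "rz": 2.1},
  {"dx": -72, "dy": -66, "dz": 24, "rz": 3.15},
  {"dx": -96, "dy": -88, "dz": 32, "rz": 4.2},
  {"dx": -120, "dy": -110, "dz": 40, "rz": 5.25},
  {"dx": -144, "dy": -132, "dz": 48, "rz": 6.3},
  {"dx": -168, "dy": -154, "dz": 56, "rz": 7.35},
  {"dx": -192, "dy": -176, "dz": 64, "rz": 8.4},
], fingers=1)

```text
invalid input
```

```bash
python3 -c "
from h import *
plan(419.2,191.4,300,76.3)"
```

```text
pose [233.4 579.8 404.6] [-179.98   -0.    158.07] shift [-317.4  -290.84  104.64] turn [-2.0000e-03  2.0000e-03  1.3628e+01] t 0.3 F [-0.37 -0.   -0.65] op 0.997
```

>>> play_rows([
  {"dx": -24, "dy": -22, "dz": 8, "rx": 0, "ry": 0, "rz": 1.05},
  {"dx": -48, "dy": -44, "dz": 16, "rx": 0, "ry": 0, "rz": 2.1},
  {"dx": -72, "dy": -66, "dz": 24, "rx": 0, "ry": 0, "rz": 3.15},
  {"dx": -96, "dy": -88, "dz": 32, "rx": 0, "ry": 0, "rz": 4.2},
  {"dx": -120, "dy": -110, "dz": 40, "rx": 0, "ry": 0, "rz": 5.25},
  {"dx": -144, "dy": -132, "dz": 48, "rx": 0, "ry": 0, "rz": 6.3},
  {"dx": -168, "dy": -154, "dz": 56, "rx": 0, "ry": 0, "rz": 7.35},
  {"dx": -192, "dy": -176, "dz": 64, "rx": 0, "ry": 0, "rz": 8.4},
])

```text
t: 0.97
eef_pos: [346.1, 343.3, 340.4]
tcp_rot: [3.141, 0.0, 1.874]
ft_force: [0.7, -0.2, -0.6]
opening: 1.002
```

```bash
python3 -c "
from h import *
plan(419.2,191.4,300,76.3)"
```

```text
pose [346.1 343.3 340.4] [179.99   0.   107.37] shift [-166.83   24.41   40.44] turn [2.000e-03 0.000e+00 5.178e+00] t 0.97 F [ 0.7  -0.18 -0.61] op 1.002
```

>>> play_rows([
  {"dx": -28, "dy": 4, "dz": 7, "rx": 0, "ry": 0, "rz": 1.0},
  {"dx": -56, "dy": 8, "dz": 14, "rx": 0, "ry": 0, "rz": 2.0},
  {"dx": -84, "dy": 12, "dz": 21, "rx": 0, "ry": 0, "rz": 3.0},
  {"dx": -112, "dy": 16, "dz": 28, "rx": 0, "ry": 0, "rz": 4.0},
  {"dx": -140, "dy": 20, "dz": 34, "rx": 0, "ry": 0, "rz": 4.8},
  {"dx": -158, "dy": 23, "dz": 39, "rx": 0, "ry": 0, "rz": 5.1},
  {"dx": -167, "dy": 24.4, "dz": 40, "rx": 0, "ry": 0, "rz": 5.18},
  {"dx": -167, "dy": 24.4, "dz": 40, "rx": 0, "ry": 0, "rz": 5.18},
])

```text
t: 1.63
eef_pos: [419.9, 190.2, 300.3]
tcp_rot: [-3.141, 0.0, 1.33]
ft_force: [-0.7, -0.1, 1.0]
opening: 1.001
```

```bash
python3 -c "
from h import *
plan(419.2,191.4,210,76.3)
c=viewer.read_camera('wrist');cv2.imwrite('pics/w1.png',c['image'][:,:,::-1])
print(proj(c,[[419.2+a*np.cos(np.radians(76.3)),191.4+a*np.sin(np.radians(76.3)),45] for a in (-90,90)]))"
```

```text
pose [419.9 190.2 300.3] [-1.7999e+02  1.0000e-02  7.6200e+01] shift [ 1.03 -0.97 90.28] turn [-0.001  0.002 -0.016] t 1.63 F [-0.75 -0.09  0.98] op 1.001
[[282.07639655 317.24029811]
 [281.29142939 109.3535594 ]]
```

View pics/w1.png

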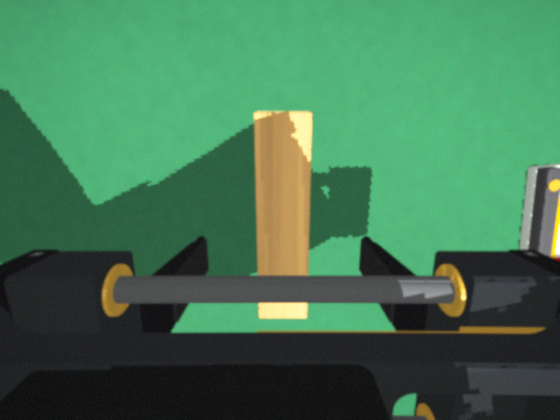

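The wrist view shows the pine centred between the fingers at columns 254–312. Its ends are at rows 111 and 318, close to the predicted 109 and 317. Now descending to grasp.

>>> play_rows([
  {"dx": 0.3, "dy": -0.2, "dz": 15, "rx": 0, "ry": 0, "rz": 0},
  {"dx": 0.6, "dy": -0.5, "dz": 35, "rx": 0, "ry": 0, "rz": 0},
  {"dx": 1, "dy": -1, "dz": 55, "rx": 0, "ry": 0, "rz": 0},
  {"dx": 1, "dy": -1, "dz": 72, "rx": 0, "ry": 0, "rz": 0},
  {"dx": 1, "dy": -1, "dz": 84, "rx": 0, "ry": 0, "rz": 0},
  {"dx": 1, "dy": -1, "dz": 90, "rx": 0, "ry": 0, "rz": 0},
  {"dx": 1, "dy": -1, "dz": 90, "rx": 0, "ry": 0, "rz": 0},
])

```text
t: 2.27
eef_pos: [418.3, 193.1, 209.9]
tcp_rot: [-3.14, 0.001, 1.333]
ft_force: [-1.0, 0.1, -0.3]
opening: 0.998
```

>>> play_rows([
  {"dx": 0, "dy": 0, "dz": 0, "rx": 0, "ry": 0, "rz": 0},
  {"dx": 0, "dy": 0, "dz": 0, "rx": 0, "ry": 0, "rz": 0},
  {"dx": 0, "dy": 0, "dz": 0, "rx": 0, "ry": 0, "rz": 0},
  {"dx": 0, "dy": 0, "dz": 0, "rx": 0, "ry": 0, "rz": 0},
  {"dx": 0, "dy": 0, "dz": 0, "rx": 0, "ry": 0, "rz": 0},
  {"dx": 0, "dy": 0, "dz": 0, "rx": 0, "ry": 0, "rz": 0},
  {"dx": 0, "dy": 0, "dz": 0, "rx": 0, "ry": 0, "rz": 0},
  {"dx": 0, "dy": 0, "dz": 0, "rx": 0, "ry": 0, "rz": 0},
], fingers=0)

```text
t: 2.93
eef_pos: [418.4, 193.1, 210.0]
tcp_rot: [-3.141, 0.0, 1.333]
ft_force: [1.7, -0.2, -0.8]
opening: 0.498
```

```bash
python3 -c "
from h import *
plan(419.2,191.4,300,76.3)"
```

```text
pose [418.4 193.1 210. ] [-1.7995e+02  3.0000e-02  7.6370e+01] shift [ -1.51   1.11 -90.05] turn [-0.009  0.005  0.012] t 2.93 F [ 1.72 -0.17 -0.82] op 0.498
```

>>> play_rows([
  {"dx": 0, "dy": 0, "dz": 0, "rx": 0, "ry": 0, "rz": 0},
  {"dx": 0, "dy": 0, "dz": 0, "rx": 0, "ry": 0, "rz": 0},
  {"dx": 0, "dy": 0, "dz": 0, "rx": 0, "ry": 0, "rz": 0},
  {"dx": 0, "dy": 0, "dz": 0, "rx": 0, "ry": 0, "rz": 0},
])

```text
t: 3.27
eef_pos: [418.5, 193.1, 210.0]
tcp_rot: [-3.141, 0.0, 1.333]
ft_force: [0.7, -0.1, -0.9]
opening: 0.468
```

>>> play_rows([
  {"dx": 0, "dy": 0, "dz": -5, "rx": 0, "ry": 0, "rz": 0},
  {"dx": 0, "dy": 0, "dz": -20, "rx": 0, "ry": 0, "rz": 0},
  {"dx": 0, "dy": 0, "dz": -45, "rx": 0, "ry": 0, "rz": 0},
  {"dx": 0, "dy": 0, "dz": -70, "rx": 0, "ry": 0, "rz": 0},
  {"dx": 0, "dy": 0, "dz": -85, "rx": 0, "ry": 0, "rz": 0},
  {"dx": 0, "dy": 0, "dz": -90, "rx": 0, "ry": 0, "rz": 0},
  {"dx": 0, "dy": 0, "dz": -90, "rx": 0, "ry": 0, "rz": 0},
])

```text
t: 3.85
eef_pos: [418.4, 193.1, 300.9]
tcp_rot: [3.141, -0.001, 1.333]
ft_force: [-0.1, -0.3, -3.5]
opening: 0.469
```

```bash
python3 -c "
from h import *
c=viewer.read_camera('scene');cv2.imwrite('pics/s2.png',c['image'][:,:,::-1])
q=TC-60*TU; print(q)
plan(*q,300,81.93)"
```

```text
[ 658.37702975 -114.10583786]
pose [418.3 193.1 300. ] [-1.7998e+02  1.0000e-02  7.6380e+01] shift [-2.4198e+02  3.0567e+02 -1.1000e-01] turn [-0.004  0.002 -0.925] t 3.9 F [-0.22  1.04 -3.4 ] op 0.471
```

View pics/s2.png

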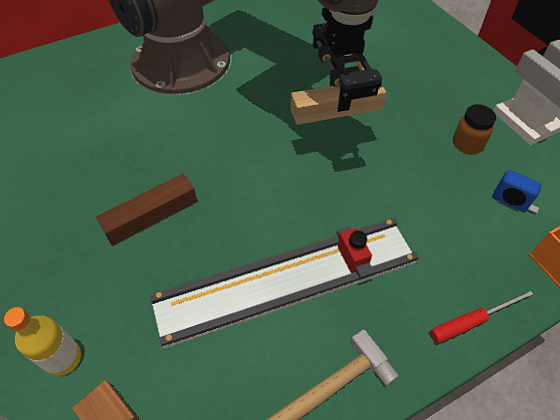

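The pine is held level at (338,103), and the walnut and stop haven't moved. Next I'll carry it to above the trough, about 78 mm short of the stop.

>>> play_rows([
  {"dx": -10, "dy": 13, "dz": 0, "rx": 0, "ry": 0, "rz": -0.04},
  {"dx": -29, "dy": 37, "dz": 0, "rx": 0, "ry": 0, "rz": -0.11},
  {"dx": -48, "dy": 61, "dz": 0, "rx": 0, "ry": 0, "rz": -0.18},
  {"dx": -67, "dy": 85, "dz": 0, "rx": 0, "ry": 0, "rz": -0.25},
  {"dx": -86, "dy": 109, "dz": 0, "rx": 0, "ry": 0, "rz": -0.33},
  {"dx": -105, "dy": 133, "dz": 0, "rx": 0, "ry": 0, "rz": -0.4},
  {"dx": -124, "dy": 157, "dz": 0, "rx": 0, "ry": 0, "rz": -0.47},
  {"dx": -143, "dy": 181, "dz": 0, "rx": 0, "ry": 0, "rz": -0.55},
])

```text
t: 4.57
eef_pos: [561.1, 10.0, 298.1]
tcp_rot: [-3.138, 0.0, 1.391]
ft_force: [0.2, 0.7, -2.6]
opening: 0.471
```

```bash
python3 -c "
from h import *
q=TC-60*TU
plan(*q,300,81.93)"
```

```text
pose [561.1  10.  298.1] [-1.7981e+02  2.0000e-02  7.9690e+01] shift [-104.71  117.95   -2.28] turn [-0.032  0.003 -0.374] t 4.57 F [ 0.21  0.74 -2.64] op 0.471
```

>>> play_rows([
  {"dx": -19, "dy": 21, "dz": -1, "rx": 0, "ry": 0, "rz": -0.07},
  {"dx": -38, "dy": 43, "dz": -2, "rx": 0, "ry": 0, "rz": -0.14},
  {"dx": -57, "dy": 64, "dz": -2, "rx": 0, "ry": 0, "rz": -0.2},
  {"dx": -75, "dy": 85, "dz": -2, "rx": -0.03, "ry": 0, "rz": -0.27},
  {"dx": -92, "dy": 103, "dz": -2, "rx": -0.03, "ry": 0, "rz": -0.33},
  {"dx": -102, "dy": 115, "dz": -2, "rx": -0.03, "ry": 0, "rz": -0.37},
  {"dx": -104.7, "dy": 118, "dz": -2, "rx": -0.03, "ry": 0, "rz": -0.374},
  {"dx": -104.7, "dy": 118, "dz": -2, "rx": -0.03, "ry": 0, "rz": -0.374},
])

```text
t: 5.23
eef_pos: [658.5, -114.8, 297.6]
tcp_rot: [-3.139, -0.0, 1.429]
ft_force: [0.5, -0.1, -2.1]
opening: 0.471
```

```bash
python3 -c "
from h import *
c=viewer.read_camera('top');cv2.imwrite('pics/t3.png',c['image'][:,:,::-1])
c=viewer.read_camera('wrist');cv2.imwrite('pics/w3.png',c['image'][:,:,::-1])
q=TC-60*TU
plan(*q,240,81.93)"
```

```text
pose [ 657.9 -113.5  298.5] [-1.7985e+02 -1.0000e-02  8.1930e+01] shift [-0.58  0.72 58.46] turn [-0.025 -0.001  0.   ] t 5.33 F [-0.41  0.46 -2.16] op 0.473
```

View pics/t3.png

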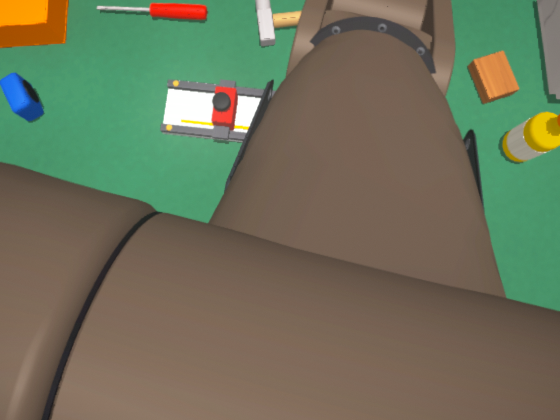

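View pics/w3.png

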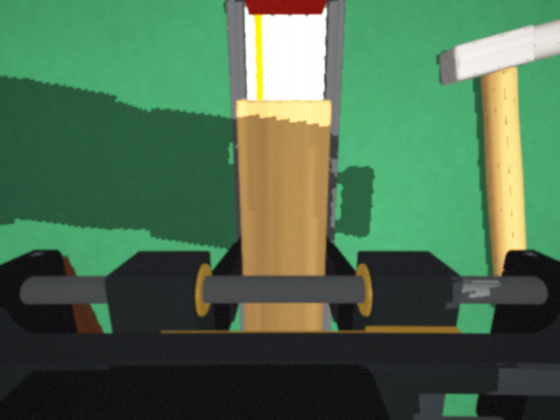

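The wrist view shows the blank's front edge at columns 237–331 (row 101). The bed runs between the rails, up to the red stop at row 12. I'll check the lateral alignment in numbers.

```bash
python3 -c "
from h import *
c=viewer.read_camera('wrist'); im=c['image']; h=cv2.cvtColor(im,cv2.COLOR_RGB2HSV).astype(int)
def sv(p,z):
    q=cast(c,p,z)[:,:2]-TC; return np.c_[q@TU,q@TV].round(1)
for y in (30,50,70,85):
    x=np.nonzero((h[y,235:340,1]<40)&(h[y,235:340,2]>190))[0]+235; e=sv([(x.min()-.5,y),(x.max()+.5,y)],10); print('bed',y,x.min(),x.max(),e.tolist(),e[:,1].mean())
for y in (106,112,150,200,235):
    x=np.nonzero((h[y,200:360,0]>8)&(h[y,200:360,0]<25)&(h[y,200:360,1]>80))[0]+200; e=sv([(x.min()-.5,y),(x.max()+.5,y)],135); print('pine',y,x.min(),x.max(),e.tolist(),e[:,1].mean())
print(sv([(285,101)],135),sv([(285,12)],30))
plan(*(TC-60*TU),240,81.93)
"
```

```text
bed 30 245 325 [[95.3, 32.5], [95.3, -33.4]] -0.4499999999999993
bed 50 246 325 [[80.8, 32.2], [80.7, -34.0]] -0.8999999999999986
bed 70 247 324 [[65.8, 31.9], [65.7, -33.7]] -0.9000000000000021
bed 85 247 324 [[54.2, 32.3], [54.1, -34.2]] -0.9500000000000028
pine 106 236 331 [[24.7, 22.8], [24.6, -21.6]] 0.5999999999999996
pine 112 236 331 [[22.0, 22.9], [22.0, -21.7]] 0.5999999999999996
pine 150 237 329 [[4.8, 23.1], [4.8, -21.5]] 0.8000000000000007
pine 200 239 327 [[-19.7, 23.1], [-19.7, -21.5]] 0.8000000000000007
pine 235 241 326 [[-38.1, 22.8], [-38.1, -21.6]] 0.5999999999999996
[[26.8 -0.1]] [[100.7  -0.4]]
pose [ 657.9 -113.2  298.9] [-179.89   -0.     81.96] shift [-0.83  0.74 58.93] turn [-0.019 -0.     0.005] t 5.38 F [-1.72  0.6  -1.59] op 0.471
```

The blank is within about 1.5 mm of the bed centreline, with 10 mm to spare each side. Lowering.

>>> play_rows([
  {"dx": 0, "dy": 0.5, "dz": 10, "rx": 0, "ry": 0, "rz": 0},
  {"dx": -0.5, "dy": 1.5, "dz": 26, "rx": 0, "ry": 0, "rz": 0},
  {"dx": -0.5, "dy": 1.5, "dz": 44, "rx": 0, "ry": 0, "rz": 0},
  {"dx": -0.5, "dy": 1.5, "dz": 58, "rx": 0, "ry": 0, "rz": 0},
  {"dx": -0.5, "dy": 1.5, "dz": 68, "rx": 0, "ry": 0, "rz": 0},
  {"dx": -0.5, "dy": 1.5, "dz": 74, "rx": 0, "ry": 0, "rz": 0},
  {"dx": -0.5, "dy": 1.5, "dz": 76, "rx": 0, "ry": 0, "rz": 0},
  {"dx": -0.5, "dy": 1.5, "dz": 76, "rx": 0, "ry": 0, "rz": 0},
])

```text
t: 6.05
eef_pos: [659.1, -113.7, 222.7]
tcp_rot: [-3.139, -0.0, 1.431]
ft_force: [0.3, -0.3, -2.1]
opening: 0.473
```

>>> play_rows([
  {"dx": 0, "dy": 0, "dz": 0.7, "rx": 0, "ry": 0, "rz": 0},
  {"dx": 0, "dy": 0, "dz": 1.3, "rx": 0, "ry": 0, "rz": 0},
  {"dx": 0, "dy": 0, "dz": 1.3, "rx": 0, "ry": 0, "rz": 0},
])

```text
t: 6.3
eef_pos: [659.2, -113.7, 221.9]
tcp_rot: [-3.14, 0.0, 1.431]
ft_force: [1.1, 0.2, -2.6]
opening: 0.47
```

```bash
python3 -c "
from h import *
plan(*(TC-60*TU),220,81.93)
"
```

```text
pose [ 659.2 -113.7  221.9] [-179.92    0.     81.97] shift [-0.56 -0.73  1.94] turn [-0.014  0.001  0.007] t 6.3 F [ 1.1   0.18 -2.56] op 0.47
```

>>> play_rows([
  {"dx": 0, "dy": 0, "dz": 0.5, "rx": 0, "ry": 0, "rz": 0},
  {"dx": 0, "dy": 0, "dz": 1, "rx": 0, "ry": 0, "rz": 0},
  {"dx": 0, "dy": 0, "dz": 1.5, "rx": 0, "ry": 0, "rz": 0},
  {"dx": 0, "dy": 0, "dz": 1.5, "rx": 0, "ry": 0, "rz": 0},
  {"dx": 0, "dy": 0, "dz": 1.5, "rx": 0, "ry": 0, "rz": 0},
])

```text
t: 6.72
eef_pos: [659.2, -113.7, 220.4]
tcp_rot: [-3.14, 0.0, 1.431]
ft_force: [0.3, 0.7, -2.1]
opening: 0.472
```

>>> play_rows([
  {"dx": 0, "dy": 0, "dz": 0.4, "rx": 0, "ry": 0, "rz": 0},
  {"dx": 0, "dy": 0, "dz": 0.8, "rx": 0, "ry": 0, "rz": 0},
  {"dx": 0, "dy": 0, "dz": 0.8, "rx": 0, "ry": 0, "rz": 0},
  {"dx": 0, "dy": 0, "dz": 0.8, "rx": 0, "ry": 0, "rz": 0},
])

```text
t: 7.05
eef_pos: [659.2, -113.7, 220.0]
tcp_rot: [-3.14, 0.0, 1.431]
ft_force: [-1.1, 1.7, 4.2]
opening: 0.471
```

The upward force rose by about 6 N, so the blank is on the bed. I'll release it so it lies free, then check.

>>> play_rows([
  {"dx": 0, "dy": 0, "dz": 0, "rx": 0, "ry": 0, "rz": 0},
  {"dx": 0, "dy": 0, "dz": 0, "rx": 0, "ry": 0, "rz": 0},
  {"dx": 0, "dy": 0, "dz": 0, "rx": 0, "ry": 0, "rz": 0},
  {"dx": 0, "dy": 0, "dz": 0, "rx": 0, "ry": 0, "rz": 0},
  {"dx": 0, "dy": 0, "dz": 0, "rx": 0, "ry": 0, "rz": 0},
], fingers=0.65)

```text
t: 7.47
eef_pos: [659.2, -113.7, 219.9]
tcp_rot: [-3.14, 0.0, 1.431]
ft_force: [-0.4, 0.7, -0.3]
opening: 0.649
```

```bash
python3 -c "
from h import *
for n in ('scene','wrist'):
  c=viewer.read_camera(n);cv2.imwrite(f'pics/{n}4.png',c['image'][:,:,::-1])
plan(*(TC-60*TU),220,81.93)
"
```

```text
pose [ 659.2 -113.7  220. ] [-179.93    0.     81.97] shift [-0.53 -0.73 -0.04] turn [-0.012  0.001  0.007] t 7.57 F [-0.07 -0.32  0.34] op 0.648
```

View pics/scene4.png

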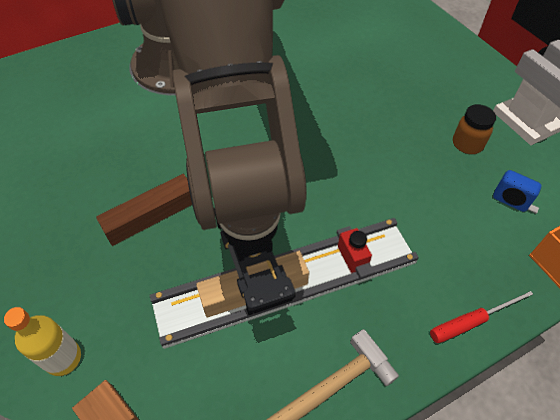

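View pics/wrist4.png

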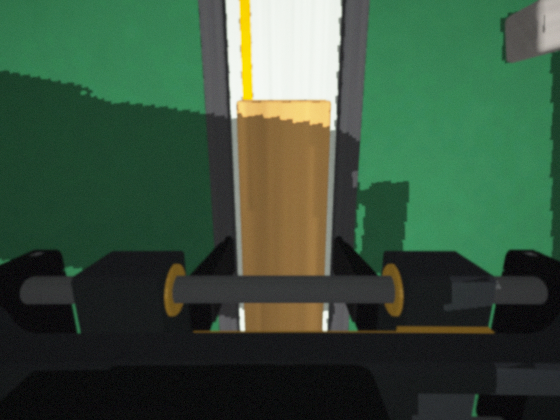

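The wrist view shows the blank flat between the rails (columns 237–331), with clear bed ahead of it, and the scene view shows it well short of the stop. Now I'll regrip and slide it.

>>> play_rows([
  {"dx": 0, "dy": 0, "dz": 0, "rx": 0, "ry": 0, "rz": 0},
  {"dx": 0, "dy": 0, "dz": 0, "rx": 0, "ry": 0, "rz": 0},
  {"dx": 0, "dy": 0, "dz": 0, "rx": 0, "ry": 0, "rz": 0},
  {"dx": 0, "dy": 0, "dz": 0, "rx": 0, "ry": 0, "rz": 0},
  {"dx": 0, "dy": 0, "dz": 0, "rx": 0, "ry": 0, "rz": 0},
  {"dx": 0, "dy": 0, "dz": 0, "rx": 0, "ry": 0, "rz": 0},
], fingers=0)

```text
t: 8.07
eef_pos: [659.2, -113.7, 219.9]
tcp_rot: [-3.14, 0.0, 1.431]
ft_force: [0.2, 0.5, -0.7]
opening: 0.475
```

>>> play_rows([
  {"dx": 4, "dy": 0, "dz": 0, "rx": 0, "ry": 0, "rz": 0},
  {"dx": 12, "dy": 0, "dz": 0, "rx": 0, "ry": 0, "rz": 0},
  {"dx": 22, "dy": 0, "dz": 0, "rx": 0, "ry": 0, "rz": 0},
  {"dx": 32, "dy": 0, "dz": 0, "rx": 0, "ry": 0, "rz": 0},
  {"dx": 42, "dy": 0, "dz": 0, "rx": 0, "ry": 0, "rz": 0},
  {"dx": 52, "dy": 0, "dz": 0, "rx": 0, "ry": 0, "rz": 0},
  {"dx": 58, "dy": 0, "dz": 0, "rx": 0, "ry": 0, "rz": 0},
  {"dx": 60, "dy": 0, "dz": 0, "rx": 0, "ry": 0, "rz": 0},
])

```text
t: 8.73
eef_pos: [667.7, -52.7, 219.9]
tcp_rot: [-3.14, 0.0, 1.432]
ft_force: [0.4, -2.5, -0.5]
opening: 0.476
```

```bash
python3 -c "
from h import *
c=viewer.read_camera('wrist');cv2.imwrite('pics/w5.png',c['image'][:,:,::-1])
for z in (57,10):print([(cast(c,[(285,y)],z)[0,:2]-TC)@TU for y in (101,40,60)])
plan(*(TC+0*TU),220,81.93)
"
```

```text
[np.float64(88.2444100818768), np.float64(113.06592610848404), np.float64(105.21263715291161)]
[np.float64(93.72933758438113), np.float64(126.74575753274446), np.float64(116.29967978894015)]
pose [667.7 -53.  219.9] [-1.7992e+02 -1.0000e-02  8.2040e+01] shift [-1.82 -0.63 -0.08] turn [-0.013 -0.001  0.018] t 8.78 F [0.52 2.   1.14] op 0.471
```

View pics/w5.png

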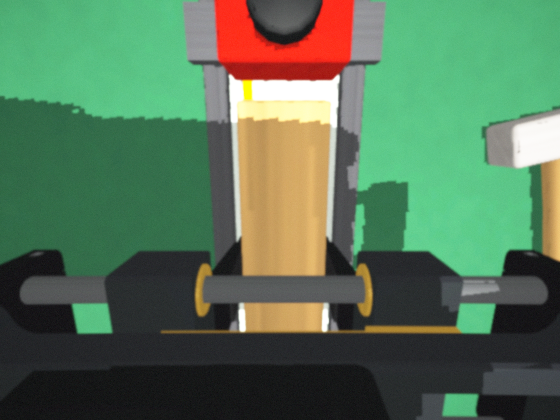

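The front end of the blank (row 101) is about 19 mm short of the red face. I'll approach more slowly.

>>> play_rows([
  {"dx": 1.5, "dy": 0, "dz": 0, "rx": 0, "ry": 0, "rz": 0},
  {"dx": 3, "dy": 0, "dz": 0, "rx": 0, "ry": 0, "rz": 0},
  {"dx": 4.5, "dy": 0, "dz": 0, "rx": 0, "ry": 0, "rz": 0},
  {"dx": 6, "dy": 0, "dz": 0, "rx": 0, "ry": 0, "rz": 0},
  {"dx": 7.5, "dy": 0, "dz": 0, "rx": 0, "ry": 0, "rz": 0},
  {"dx": 9, "dy": 0, "dz": 0, "rx": 0, "ry": 0, "rz": 0},
  {"dx": 10.5, "dy": 0, "dz": 0, "rx": 0, "ry": 0, "rz": 0},
  {"dx": 12, "dy": 0, "dz": 0, "rx": 0, "ry": 0, "rz": 0},
])

```text
t: 9.45
eef_pos: [669.4, -41.0, 219.9]
tcp_rot: [-3.14, -0.0, 1.432]
ft_force: [-0.3, -1.8, -0.6]
opening: 0.472
```

```bash
python3 -c "
from h import *
c=viewer.read_camera('wrist');cv2.imwrite('pics/w6.png',cv2.resize(c['image'][50:150,200:380][:,:,::-1],None,fx=4,fy=4))
plan(*(TC+15*TU),220,81.93)
"
```

```text
pose [669.4 -40.7 219.9] [-1.7992e+02 -1.0000e-02  8.2040e+01] shift [ 0.82 -0.6  -0.07] turn [-0.013 -0.002  0.019] t 9.5 F [ 0.05 -1.04  0.28] op 0.474
```

View pics/w6.png

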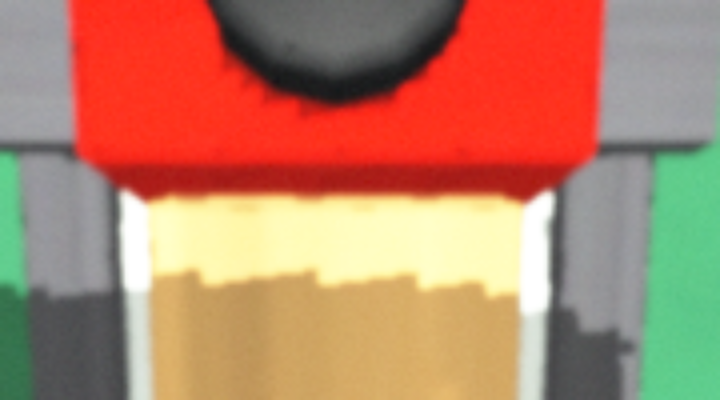

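The pine's front edge is square to the red face and still a few mm short. I'll creep in, checking force each time.

>>> play_rows([
  {"dx": 0.5, "dy": 0, "dz": 0, "rx": 0, "ry": 0, "rz": 0},
  {"dx": 1, "dy": 0, "dz": 0, "rx": 0, "ry": 0, "rz": 0},
  {"dx": 1.5, "dy": 0, "dz": 0, "rx": 0, "ry": 0, "rz": 0},
  {"dx": 2, "dy": 0, "dz": 0, "rx": 0, "ry": 0, "rz": 0},
  {"dx": 2.5, "dy": 0, "dz": 0, "rx": 0, "ry": 0, "rz": 0},
  {"dx": 3, "dy": 0, "dz": 0, "rx": 0, "ry": 0, "rz": 0},
])

```text
t: 10.0
eef_pos: [669.8, -37.8, 219.9]
tcp_rot: [-3.14, -0.0, 1.432]
ft_force: [0.4, -2.0, -0.7]
opening: 0.474
```

```bash
python3 -c "
from h import *
c=viewer.read_camera('wrist');cv2.imwrite('pics/w7.png',cv2.resize(c['image'][50:150,200:380][:,:,::-1],None,fx=4,fy=4))
plan(*(TC+18*TU),220,81.93)
"
```

```text
pose [669.8 -37.7 219.9] [-1.7992e+02 -1.0000e-02  8.2040e+01] shift [ 0.72 -0.59 -0.09] turn [-0.013 -0.002  0.019] t 10.05 F [-0.16 -3.19  0.47] op 0.471
```

View pics/w7.png

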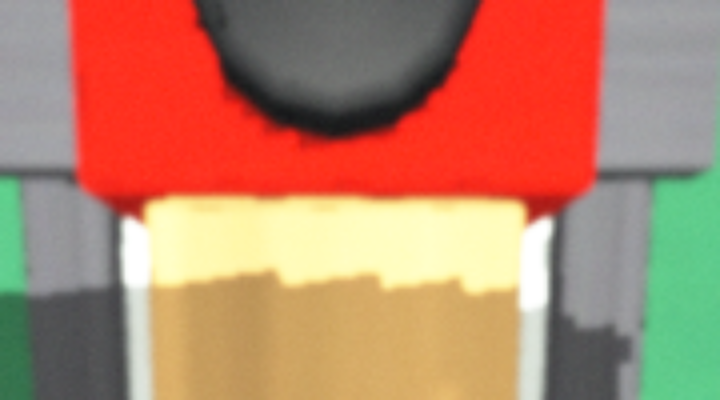

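>>> play_rows([
  {"dx": 0.3, "dy": 0, "dz": 0, "rx": 0, "ry": 0, "rz": 0},
  {"dx": 0.6, "dy": 0, "dz": 0, "rx": 0, "ry": 0, "rz": 0},
])

```text
t: 10.22
eef_pos: [669.9, -37.3, 219.9]
tcp_rot: [-3.14, 0.0, 1.432]
ft_force: [-1.3, -6.3, 0.8]
opening: 0.472
```

```bash
python3 -c "
from h import *
plan(*(TC+18*TU),220,81.93)
"
```

```text
pose [669.9 -37.3 219.9] [-1.7992e+02  1.0000e-02  8.2050e+01] shift [ 0.33 -0.6  -0.07] turn [-0.013  0.002  0.02 ] t 10.22 F [-1.28 -6.35  0.78] op 0.472
```

The force along the slide has risen to 6 N. A small extra step will confirm whether it's contact.

>>> play_rows([
  {"dx": 0.4, "dy": 0, "dz": 0, "rx": 0, "ry": 0, "rz": 0},
])

```text
t: 10.3
eef_pos: [669.9, -37.2, 219.9]
tcp_rot: [-3.14, 0.001, 1.432]
ft_force: [-1.4, -6.6, -0.1]
opening: 0.472
```

```bash
python3 -c "
from h import *
c=viewer.read_camera('wrist');cv2.imwrite('pics/w8.png',cv2.resize(c['image'][50:150,200:380][:,:,::-1],None,fx=4,fy=4))
plan(*(TC+18*TU),220,81.93)
"
```

```text
pose [669.9 -37.2 219.9] [-1.7992e+02  4.0000e-02  8.2050e+01] shift [ 0.27 -0.63 -0.05] turn [-0.013  0.007  0.019] t 10.35 F [-0.8  -4.    0.76] op 0.471
```

View pics/w8.png

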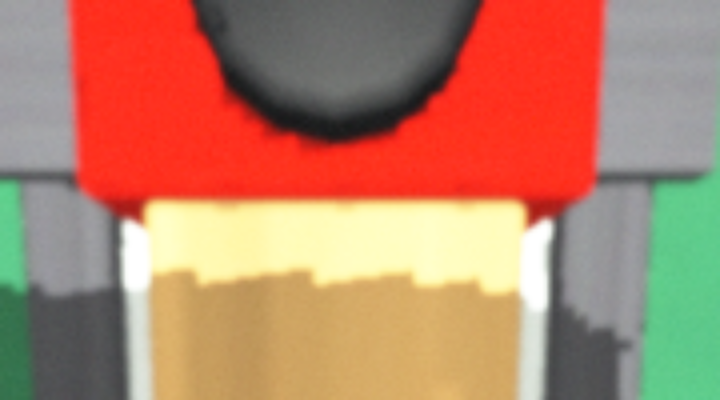

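>>> play_rows([
  {"dx": 0.3, "dy": 0, "dz": 0, "rx": 0, "ry": 0, "rz": 0},
  {"dx": 0.6, "dy": 0, "dz": 0, "rx": 0, "ry": 0, "rz": 0},
])

```text
t: 10.52
eef_pos: [670.0, -37.1, 220.0]
tcp_rot: [-3.14, 0.001, 1.432]
ft_force: [-1.7, -8.9, 1.0]
opening: 0.469
```

```bash
python3 -c "
from h import *
plan(*(TC+18*TU),220,81.93)
"
```

```text
pose [670.  -37.1 220. ] [-1.7992e+02  8.0000e-02  8.2050e+01] shift [ 0.11 -0.65 -0.02] turn [-0.013  0.013  0.019] t 10.52 F [-1.66 -8.88  1.04] op 0.469
```

Contact is confirmed: the force reached 9 N while the tool moved only about 0.1 mm of the 0.6 mm commanded, well under the clamp's 20 N. I'll release and lift straight up.

>>> play_rows([
  {"dx": 0.3, "dy": 0, "dz": 0, "rx": 0, "ry": 0, "rz": 0},
  {"dx": 0.3, "dy": 0, "dz": 0, "rx": 0, "ry": 0, "rz": 0},
  {"dx": 0.3, "dy": 0, "dz": 0, "rx": 0, "ry": 0, "rz": 0},
  {"dx": 0.3, "dy": 0, "dz": 0, "rx": 0, "ry": 0, "rz": 0},
  {"dx": 0.3, "dy": 0, "dz": 0, "rx": 0, "ry": 0, "rz": 0},
  {"dx": 0.3, "dy": 0, "dz": 0, "rx": 0, "ry": 0, "rz": 0},
], fingers=0.8)

```text
t: 11.02
eef_pos: [670.0, -36.6, 219.9]
tcp_rot: [-3.14, 0.001, 1.432]
ft_force: [-0.7, 0.3, 0.8]
opening: 0.791
```

```bash
python3 -c "
from h import *
c=viewer.read_camera('wrist');cv2.imwrite('pics/w9.png',cv2.resize(c['image'][50:150,200:380][:,:,::-1],None,fx=4,fy=4))
plan(*(TC+18*TU),220,81.93)
"
```

```text
pose [670.  -36.6 220. ] [-1.7991e+02  8.0000e-02  8.2050e+01] shift [-0.32 -0.62 -0.04] turn [-0.014  0.013  0.02 ] t 11.07 F [-0.14 -0.1  -0.64] op 0.792
```

View pics/w9.png

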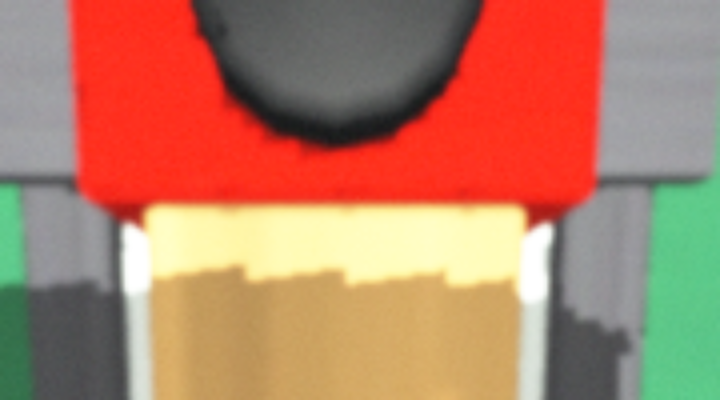

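The blank stays flush with the red face all across its width after release. Lifting straight up, then moving back toward the robot for an unobstructed top view.

>>> play_rows([
  {"dx": 0, "dy": 0, "dz": -5, "rx": 0, "ry": 0, "rz": 0},
  {"dx": 0, "dy": 0, "dz": -20, "rx": 0, "ry": 0, "rz": 0},
  {"dx": 0, "dy": 0, "dz": -45, "rx": 0, "ry": 0, "rz": 0},
  {"dx": 0, "dy": 0, "dz": -75, "rx": 0, "ry": 0, "rz": 0},
  {"dx": 0, "dy": 0, "dz": -105, "rx": 0, "ry": 0, "rz": 0},
  {"dx": 0, "dy": 0, "dz": -135, "rx": 0, "ry": 0, "rz": 0},
  {"dx": 0, "dy": 0, "dz": -155, "rx": 0, "ry": 0, "rz": 0},
  {"dx": 0, "dy": 0, "dz": -160, "rx": 0, "ry": 0, "rz": 0},
])

```text
t: 11.73
eef_pos: [670.3, -36.4, 384.4]
tcp_rot: [3.137, 0.001, 1.432]
ft_force: [-0.6, 0.2, -0.7]
opening: 0.798
```

>>> play_rows([
  {"dx": 15, "dy": -10, "dz": 0, "rx": 0, "ry": 0, "rz": 0},
  {"dx": 45, "dy": -25, "dz": 0, "rx": 0, "ry": 0, "rz": 0},
  {"dx": 75, "dy": -40, "dz": 0, "rx": 0, "ry": 0, "rz": 0},
  {"dx": 105, "dy": -55, "dz": 0, "rx": 0, "ry": 0, "rz": 0},
  {"dx": 135, "dy": -70, "dz": 0, "rx": 0, "ry": 0, "rz": 0},
  {"dx": 165, "dy": -85, "dz": 0, "rx": 0, "ry": 0, "rz": 0},
  {"dx": 195, "dy": -100, "dz": 0, "rx": 0, "ry": 0, "rz": 0},
  {"dx": 225, "dy": -115, "dz": 0, "rx": 0, "ry": 0, "rz": 0},
])

```text
t: 12.4
eef_pos: [586.0, 204.3, 382.3]
tcp_rot: [3.139, 0.002, 1.432]
ft_force: [0.1, 0.1, -0.4]
opening: 0.799
```

>>> play_rows([
  {"dx": 30, "dy": -20, "dz": 0, "rx": 0, "ry": 0, "rz": 0},
  {"dx": 60, "dy": -40, "dz": 0, "rx": 0, "ry": 0, "rz": 0},
  {"dx": 90, "dy": -60, "dz": 0, "rx": 0, "ry": 0, "rz": 0},
  {"dx": 120, "dy": -80, "dz": 0, "rx": 0, "ry": 0, "rz": 0},
  {"dx": 150, "dy": -100, "dz": 0, "rx": 0, "ry": 0, "rz": 0},
  {"dx": 175, "dy": -115, "dz": 0, "rx": 0, "ry": 0, "rz": 0},
  {"dx": 185, "dy": -120, "dz": 0, "rx": 0, "ry": 0, "rz": 0},
  {"dx": 185, "dy": -120, "dz": 0, "rx": 0, "ry": 0, "rz": 0},
])

```text
t: 13.07
eef_pos: [491.0, 406.3, 380.5]
tcp_rot: [3.14, 0.003, 1.436]
ft_force: [-0.6, -1.1, -1.0]
opening: 0.802
```

```bash
python3 -c "
from h import *
for n in ('top','scene'):
  c=viewer.read_camera(n);cv2.imwrite(f'pics/{n}10.png',c['image'][:,:,::-1])
  if n=='top':
    im=c['image'];h=cv2.cvtColor(im,cv2.COLOR_RGB2HSV).astype(int);H,S,V=h[...,0],h[...,1],h[...,2]
    for p in ((234,95),(232,115)): print(((cast(c,[p],57)[0,:2]-TC)@TU).round(1))
    for y in (95,105,115): print(y,[(x,int(H[y,x]),int(V[y,x])) for x in range(228,242)])
    m=(H>9)&(H<22)&(S>80)&(V>170);mm=np.zeros_like(m);mm[75:165,225:400]=m[75:165,225:400]
    P=cast(c,blob(mm).reshape(-1,2),55)[:,:2]-TC; q=np.c_[P@TU,P@TV]; print(q.min(0),q.max(0),cv2.minAreaRect(q.astype(np.float32)))
    w=(H<25)&(S>60)&(V>60); mm=np.zeros_like(w);mm[220:310,320:500]=w[220:310,320:500]
    print(cv2.minAreaRect(cast(c,blob(mm).reshape(-1,2),45)[:,:2].astype(np.float32)))
plan(*TC,300,82)
"
```

```text
108.2
107.0
95 [(228, 2, 130), (229, 2, 186), (230, 2, 204), (231, 2, 206), (232, 2, 205), (233, 2, 204), (234, 3, 187), (235, 9, 157), (236, 16, 203), (237, 17, 217), (238, 17, 217), (239, 17, 217), (240, 17, 218), (241, 17, 217)]
105 [(228, 19, 47), (229, 7, 57), (230, 3, 111), (231, 2, 191), (232, 2, 206), (233, 4, 177), (234, 13, 169), (235, 17, 207), (236, 17, 218), (237, 17, 219), (238, 17, 220), (239, 17, 219), (240, 17, 220), (241, 17, 220)]
115 [(228, 2, 212), (229, 2, 213), (230, 2, 213), (231, 2, 202), (232, 6, 155), (233, 16, 192), (234, 17, 206), (235, 17, 207), (236, 17, 207), (237, 17, 206), (238, 17, 206), (239, 17, 206), (240, 17, 205), (241, 17, 205)]
[-72.67565431 -22.62727255] [106.60699337  21.62162185] ((16.944229125976562, -0.5266361236572266), (179.281005859375, 44.10476303100586), 0.07845500111579895)
((421.1850280761719, -217.56040954589844), (44.64358139038086, 182.60650634765625), 6.196414470672607)
pose [492.5 403.9 380.8] [1.7991e+02 1.7000e-01 8.2110e+01] shift [-430.03  235.5    82.51] turn [0.016 0.029 0.018] t 13.17 F [-0.3  -0.78  0.07] op 0.8
```

View pics/top10.png

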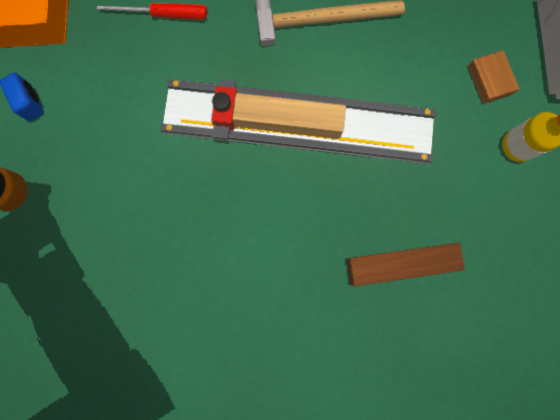

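View pics/scene10.png

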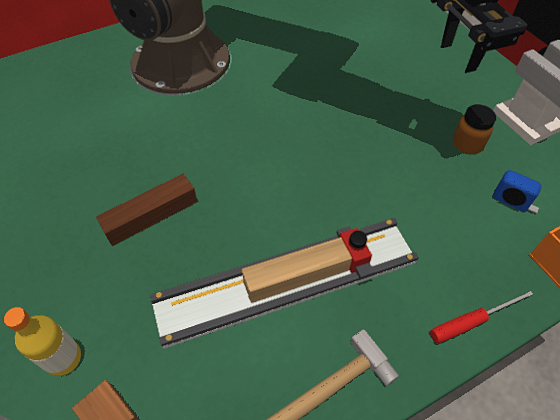

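Both views show the pine in the trough against the stop (front edge near column 235 in the top view). The stop's edge is at the same pixel columns as before, and the walnut is unmoved.

```bash
python3 -c "
from cell import env
print(env.job_done())"
```

```text
the job is handed in; nothing more can be done
None
```

The pine blank is lying on the bed between the rails, against the red stop, and the job was handed in at about 13.2 s. I laid it on the bed about 79 mm short of the stop and released it. I then gripped it again and slid it along until the force rose to about 9 N while the tool barely moved. That is under the clamp's 20 N.

**Last checks:**
- **Pine:** its front end measures 106.6 mm along the trough from the middle, and the stop face 107–108 mm. That agrees with touching to within about 1 mm, the limit of the pictures. It is parallel to the trough within 0.1° and within 1 mm of the centreline.
- **Stop:** its edge is at the same picture columns as at the start, so I saw no sign of it slipping.
- **Walnut:** it is within 0.5 mm of where it started.
- **Robot:** the arm is clear and touching nothing.

None of these checks failed. The first move call was refused as invalid input, so the arm did not move; I resent it with every field filled in and without the gripper value.

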